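# Load a tang key into the bench marker and work its treadle

### The job

Draw the key with the narrow tang out of the three-bay rack and load it tang first into the nest of the marking machine, fully home against the stop and flat on the nest floor, and let go of it; the end you can reach in the rack is the one that goes in, so the key must be put down and taken again by its plain end. Only then press the treadle right down to its stop, hold it there for a moment to bring the marking head down over the tang, and let it spring all the way back up. Do not work the treadle before the key is home, and leave the other two keys, the loose things around and the loaded key where they are.

Things in the scene. Friction and masses are not known exactly. Their poses are not given: they have to be found in the camera images.
- rack: Dark steel rack, fixed, 90 (x) x 246 (y) x 38 mm high: a roof (underside 32 mm up) over three 36 mm wide bays at y = -78, 0, +78 mm, open only at the mouth (x = -45 mm), closed at the back (x = +39 mm). No floor: the keys lie on the table. Origin: centre of underside. Position and yaw vary; rack, marking machine and treadle swap places.
- tang_key: The key to load: aluminium bar 150 (x) x 26 (y) x 24 mm high, about 0.25 kg; its last 30 mm at the -x end is a tang, 12 mm wide, full height. Starts in any bay with its tang end sticking out of the mouth by about 75 mm, plain end under the roof. Origin: centre of underside; x along its length, from tang to plain end.
- tang_tip (a point): Middle of the end face of the tang (75 mm from the key's origin towards its -x, 12 mm up).
- plain_key: Another aluminium key 150 x 26 x 24 mm, plain square ended, in another bay; stays there. Origin as for the tang key.
- lap_key: Another aluminium key 150 x 26 x 24 mm whose last 30 mm at its -x end is full width but only 10 mm high; stays in its bay. Origin as for the tang key.
- marker: Grey marking machine, fixed, 100 mm wide. Its steel nest is a slot along x, 33 mm wide, floor 10 mm up, roof from 41 to 47 mm up, open at the mouth (x = -60, 16 mm flared guides in front), stop at x = +30 mm. Head, arm and column, up to 175 mm high, from x = -4 to +130 mm. A key fully home sticks out 60 mm from the mouth. Origin: underside, on the slot's centre line; x points into the slot.
- nest_mouth (a point): Centre of the nest's mouth, 22 mm above the table (middle height of a loaded key).
- nest_stop (a point): Centre of the stop face at the inner end of the nest, 90 mm behind the mouth, 22 mm above the table; its axes are the marker's.
- treadle_base: Blue base of the treadle, fixed, 150 (x) x 88 (y) x 12 mm with hinge ears at its +x end (hinge axis along y at x = +55 mm, 30 mm up). Origin: centre of its underside.
- treadle (a joint): The treadle plate (dark steel with rubber tread bars, 125 x 66 x 8 mm), hinged at its +x end, its free end towards -x raised. 0 = sprung up (17 degrees steep), 0.28 rad = down on its stop, nearly level; its spring takes 5 to 11 N at the free end.
- treadle_pad (a point): Where to press: top of the treadle plate, on its centre line, 105 mm from the hinge axis and 20 mm from the free end; about 65 mm above the table when up, about 36 mm at the stop.
- flange: Loose bronze flange lying flat, 104 mm across, 26 mm high, in front of the treadle; leave it. Origin: centre of its underside.
- bushing: Loose brass ring, 64 mm across, 30 mm high, behind; leave it. Origin: centre of its underside.
- gauge_block: Loose steel block 80 x 26 x 25 mm beside the treadle; leave it. Origin: centre of its underside.
- spray_can: Loose grey can, 52 mm across, 150 mm high, behind; leave it. Origin: centre of its underside.
- cup: White mug, 76 mm across, 85 mm high, at the left; leave it. Origin: centre of its underside.
- wrench: Wrench, 170 mm, lying at the right; leave it. Origin: its underside, mid-length.
Not all that is in view belongs to the job. Leave any brown look-alike of the tang_key alone.

How it is judged (in metres and radians):
On the way, in this order (a step that is already met when the one before it is completed fails the run):
1. the tang key is in the nest, tang against the stop, and let go (horizontal distance between tang_tip and nest_stop below 0.008 m and z of tang_key in the frame of nest_stop between -0.018 and -0.006 m and angle between the x axis of tang_key and the x axis of marker, either way round below 0.1 rad and angle between tang_key's own z axis and vertical below 0.1 rad and contact force between the fingers and tang_key below 0.3 N), for 0.2 s.
2. the treadle is down at its stop for a moment, with the key home (value of joint treadle above 0.255 rad and horizontal distance between tang_tip and nest_stop below 0.008 m), for 0.3 s.
At the end, for the whole second after the job is handed in: The tang key lies at rest, flat in the nest, its tang tip within 8 mm of the stop (seen from above), the treadle is back up (below 0.03 rad), the other two keys are within 20 mm and the other loose things within 30 mm of where they began, and nothing is held (horizontal distance between tang_tip and nest_stop below 0.008 m and z of tang_key in the frame of nest_stop between -0.018 and -0.006 m and angle between the x axis of tang_key and the x axis of marker, either way round below 0.1 rad and angle between tang_key's own z axis and vertical below 0.1 rad and value of joint treadle below 0.03 rad and linear speed of tang_key below 0.02 m/s and distance of each of flange, bushing, gauge_block, spray_can, cup, wrench from where it was at the start of the episode below 0.03 m and distance of each of plain_key, lap_key from where it was at the start of the episode below 0.02 m); the robot touches nothing.
It fails at once if the treadle is pressed (past 0.08 rad) while the tang key is not home (tip more than 15 mm from the stop) (value of joint treadle above 0.08 rad and distance between tang_tip and nest_stop above 0.015 m).
It fails at once if the plain key or the lap key is moved more than 20 mm (distance of any of plain_key, lap_key from where it was at the start of the episode above 0.02 m).
It fails at once if a loose bystander (flange, bushing, gauge block, spray can, mug, wrench) is moved more than 30 mm (distance of any of flange, bushing, gauge_block, spray_can, cup, wrench from where it was at the start of the episode above 0.03 m).
It also fails if it takes over 72 s, if anything falls off the work surface, if the arm or the gripper's body presses on something with over 40 N, if the wrist force passes 120 N, or if a joint passes its speed limit or range.

### The arm

A 6-joint arm with a two-finger parallel gripper is mounted at the origin on the work surface. World frame = base frame: x ahead of the robot, y to its left, z up, the work surface at z = 0. Lengths are in mm, angles in rad, forces in N, time in s.
With the tool pointing down it reaches from about 275 to 1000 mm from the base axis. Payload 8.4 kg.
Tool frame: the origin (TCP) lies between the finger pads; the fingertips stand r.finger_overhang ahead of it and the grasp point (between the pads) is the TCP (r.finger_overhang is the distance from the TCP to the fingertips, in mm); z points along the fingers, y is the line along which they close (so a half turn about z gives the same grasp; the last joint's range is limited). The gripper opens to 85 mm and grips with 20 to 120 N. Pads are 22 mm wide; open, the fingers measure 114 mm over their backs; the gripper's body (76 mm by 85 mm) begins 54 mm behind the grasp point. The pads swing forward as they close: fully open they stand 13 mm farther back than shut.
Start: joints at [1.185, 0.353, 1.633, -0, 1.155, -0.002], TCP at [234.028, 579.533, 250.281] pointing down, gripper open.
Joint ranges: [-2.63, 2.63], [-0.92, 2.1], [0.06, 2.66], [-1.3, 4.44], [0, 2.69], [-3.02, 3.02]. Speed limits (rad/s): [2.22, 2.22, 2.79, 3.14, 3.14, 3.14].

### API

Orientations are given as [roll, pitch, yaw] about the fixed x, y, z axes, in that order (R = Rz(yaw) Ry(pitch) Rx(roll)).
In Python, from rig import r, cams, sign_off gives the robot as it stands.
- The arm moves only by the shell command python3 -m crank 'ROWS' [FORCE]. ROWS is JSON, a list of rows, each a list of 7 numbers: the shift along the tool's x, y, z in m, then the turn, a rotation vector about the tool's x, y, z in rad, then the closure, from 0 (fully open) to 1 (shut). In form: [[dx, dy, dz, ax, ay, az, gripper], ...]. A call has 1 to 5 rows; each row is the pose to reach, as a shift and turn from the pose commanded when the call began, along the tool's axes at that moment; what a row does not reach only later rows make up. A row lasts 1/10 s, in which the tool goes at most 50 mm and 8.59 degrees, less where a joint would pass 70% of its speed; a pose out of reach is approached as far as the arm can. A call with a gripper value outside its range is refused whole. The fingers move at their own pace and stop on an object; FORCE is the grip in N (left out, the last holds). Time passes only in rows, so rows that repeat a pose let the fingers close. It gives the time, the measured TCP pose, the force, the opening and the grip force at its end, in the units of the state.
- r.sense(): the state, without advancing time (a new reading comes with each control period).
- cams.grab_frame(name): name is "scene" or "top"; returns a dict with "image" (420x560x3 uint8, red, green, blue), "fx", "fy", "cx", "cy" (pixels), "position" and "orientation" of the camera in the world. Camera axes: x right, y down, z forward; pixel columns grow to the right and rows downward; lengths in mm; the calibration is good to about 2 mm. A picture is of the moment at which its call begins. There is no depth.
- sign_off(): hands the job in; it is judged then, once.
The state is a dict: "clock": time; "qpos": joint angles; "qvel": joint speeds; "joint_efforts": joint torques, N m; "eef_pos": TCP position; "tcp_rot": TCP orientation; "contact_force": force on the tool from outside, world axes, zero at the start; "wrist_torque": the same for the moment, N m; "opening": opening from 0.0 (shut) to 1.0 (fully open); "grasp_force": force on a finger pad.
Only numpy, scipy, OpenCV 4.12 (cv2) and the standard library are available. Lean on these libraries where they do the work, as an engineer would, in place of code of your own. Each camera call takes 0.05 s, during which the arm holds its last target. There are 200 camera calls.

## Working session

There is one attempt and no reset: what is moved stays moved. The work goes in short steps, Python scripts to look and compute and a shell command to move; the robot and the scene stay as the last step left them, time stands still between calls to the robot, and variables do not carry over. Pictures are saved under pics/ and viewed, at most 12 in all, crops included, and the job is handed in when it is done.

```bash
ls; mkdir -p pics
python3 - <<'E'
from rig import r,cams
import cv2
print(r.sense(), r.finger_overhang)
for n in("scene","top"):
    f=cams.grab_frame(n); cv2.imwrite(f"pics/{n}0.png",f["image"][:,:,::-1]); print({k:v for k,v in f.items() if k!="image"})
E
```

```text
pics
{'clock': 0.0, 'qpos': array([ 1.18462184e+00,  3.53660359e-01,  1.63410974e+00,  1.75869316e-05,
        1.15517213e+00, -2.39917676e-03]), 'qvel': array([-0.00081202,  0.00060377,  0.00062964, -0.00176668, -0.0007579 ,
        0.00104796]), 'joint_efforts': array([-4.80435236e-03, -6.05238318e+01, -3.42058361e+01, -2.95531117e-04,
        9.15739074e-03, -5.19711740e-07]), 'eef_pos': array([233.84867119, 579.14244426, 249.56446258]), 'tcp_rot': array([-3.14024312e+00, -1.93178789e-05,  2.75781021e+00]), 'contact_force': array([ 0.5015586 , -0.48660103, -0.57146947]), 'wrist_torque': array([-0.05614976, -0.03841392,  0.02061217]), 'grasp_force': 0.0, 'opening': 1.0008959772650545} 19.0
{'fx': 379.96588295288643, 'fy': 379.96588295288643, 'cx': 282.50773792281865, 'cy': 209.96355828571367, 'position': array([1413.22872764,  260.42044497,  980.7123755 ]), 'orientation': array([-2.37065119,  0.01773572,  1.84294523])}
{'fx': 520.2364643405235, 'fy': 520.2364643405235, 'cx': 279.1023145636787, 'cy': 208.86110120865357, 'position': array([ 3.83080024e+02, -9.84037799e-01,  1.63793832e+03]), 'orientation': array([-3.03449370e+00, -2.25290282e-03, -1.56920794e+00])}
```

View pics/top0.png

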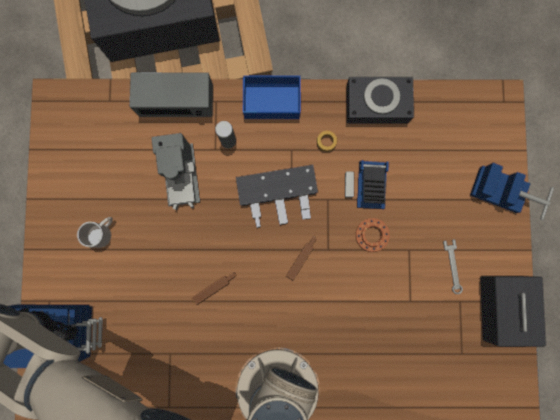

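View pics/scene0.png

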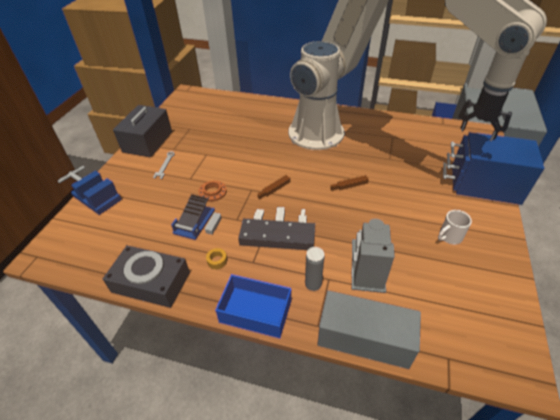

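The top view shows the rack at (277,186), with keys sticking out of it at (256,215), (281,211) and (305,207). The marker is at (177,175), the treadle at (373,185), and two brown look-alikes at (213,288) and (302,258). I'll enlarge the rack mouth next to tell the three keys apart.

Run:
```python
import cv2,numpy as np
a=cv2.imread("pics/top0.png"); b=cv2.imread("pics/scene0.png")
A=cv2.resize(a[155:235,140:325],None,fx=4.3,fy=4.3,interpolation=cv2.INTER_CUBIC)
B=cv2.resize(b[195:260,225:325],None,fx=3.5,fy=3.5,interpolation=cv2.INTER_CUBIC)
o=np.zeros((A.shape[0]+B.shape[0],max(A.shape[1],B.shape[1]),3),np.uint8)
o[:A.shape[0],:A.shape[1]]=A;o[A.shape[0]:,:B.shape[1]]=B
print(o.shape);cv2.imwrite("pics/c1.png",o)
```

```text
(572, 796, 3)
```

View pics/c1.png

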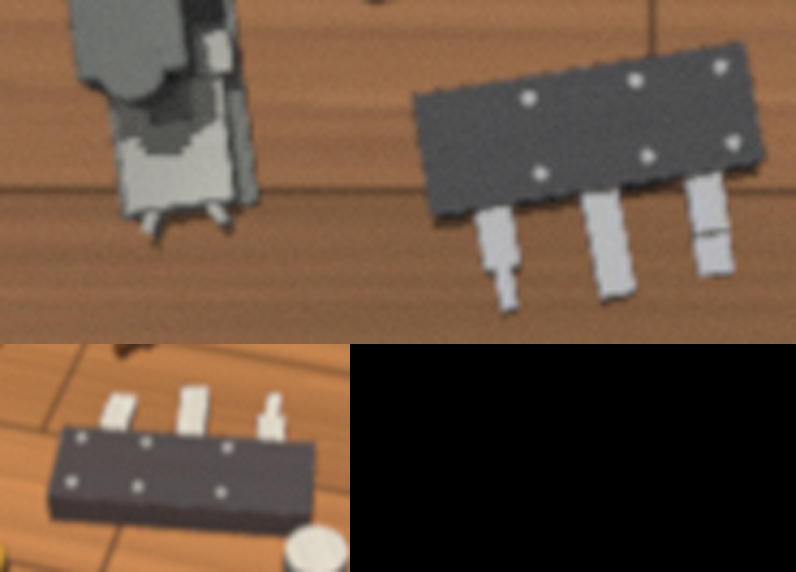

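The tang key is the left key of the top view at (256,215), because its end steps to a narrower width. The key at (281,211) is full width with no step, so it is the plain key. The key at (305,207) has a cross line at full width, so it is the lap key. The pieces at (213,288) and (302,258) are brown decoys. Next I'll measure poses.

```bash
cat > h.py <<'E'
import cv2,numpy as np
from scipy.spatial.transform import Rotation as Ro
def ray(f,uv):
    uv=np.atleast_2d(uv).astype(float)
    d=np.c_[(uv[:,0]-f["cx"])/f["fx"],(uv[:,1]-f["cy"])/f["fy"],np.ones(len(uv))]
    return d@Ro.from_euler("xyz",f["orientation"]).as_matrix().T
def plane(f,uv,z):
    d=ray(f,uv); p=f["position"]; return p+d*((z-p[2])/d[:,2])[:,None]
def px(f,P):
    c=(np.atleast_2d(P)-f["position"])@Ro.from_euler("xyz",f["orientation"]).as_matrix()
    return np.c_[c[:,0]/c[:,2]*f["fx"]+f["cx"],c[:,1]/c[:,2]*f["fy"]+f["cy"]]
def hsv(f): return cv2.cvtColor(f["image"],cv2.COLOR_RGB2HSV)
def comp(m,seed):
    n,l,s,c=cv2.connectedComponentsWithStats(m.astype(np.uint8)); 
    ys,xs=np.nonzero(l); i=np.argmin((xs-seed[0])**2+(ys-seed[1])**2); return l==l[ys[i],xs[i]]
def rect(f,m,z):
    c=max(cv2.findContours(m.astype(np.uint8),cv2.RETR_EXTERNAL,cv2.CHAIN_APPROX_NONE)[0],key=cv2.contourArea)[:,0]
    w=plane(f,c,z)[:,:2].astype(np.float32)
    return cv2.minAreaRect(w)
E
python3 - <<'E'
from h import *; from rig import cams
f=cams.grab_frame("top"); H=hsv(f); np.set_printoptions(precision=1,suppress=True)
S,V=H[...,1],H[...,2]
bright=(S<45)&(V>140); dark=(S<60)&(V<95)
print("rack",rect(f,comp(dark,(277,186)),38))
for s in((256,215),(281,211),(305,207)):
    m=comp(bright,s); print("key",m.sum(),rect(f,m,24))
    ys,xs=np.nonzero(m); w=plane(f,np.c_[xs,ys],24)[:,:2]; c=w.mean(0); print(c, np.linalg.svd(w-c)[2][0])
blue=(H[...,0]>100)&(H[...,0]<130)&(S>100)
m=comp(blue,(365,205)); print("base",m.sum(),rect(f,m,12))
# marker patch
print(V[160:215:2,162:206:2]); print(S[180:215:3,162:206:2])
sf=cams.grab_frame("scene"); 
B=f["image"][150:215,145:210]; C=sf["image"][215:300,340:400]
o=np.zeros((600,800,3),np.uint8); B=cv2.resize(B,(400,400),interpolation=cv2.INTER_CUBIC); C=cv2.resize(C,None,fx=6.5,fy=6.5,interpolation=cv2.INTER_CUBIC)
o[:400,:400]=B; o[:C.shape[0],400:400+C.shape[1]]=C; cv2.imwrite("pics/c2.png",o[:,:,::-1])
E
```

```text
rack ((627.3952026367188, 3.6729049682617188), (95.75041961669922, 243.32269287109375), 9.56516170501709)
key 156 ((538.6650390625, 67.35037994384766), (72.6064453125, 26.649782180786133), 9.724413871765137)
[543.8  68.2] [-1.  -0.2]
key 197 ((549.9823608398438, -10.249637603759766), (73.70619201660156, 26.94308090209961), 11.272143363952637)
[549.7 -10.9] [-1.  -0.2]
key 176 ((563.9068603515625, -83.87023162841797), (71.3472671508789, 27.097108840942383), 6.827123641967773)
[563.4 -84.6] [-1.  -0.1]
base 349 ((635.6396484375, -298.3112487792969), (87.83268737792969, 146.15721130371094), 85.27296447753906)
[[115 112 113 113 115 113 112 115 115 115  76  45  51  54  57  91 115 149
  148 150 151 152]
 [112 113 113 111 115 113 116 113 116 117  88  45  69  87 136 124 101 139
  141 140 141 140]
 [109 111 111 114 115 111 116 118 119 117  83  56  83 159 170 151  78 141
  144 145 144 145]
 [112 114 115 117 111 112 115 110 115 119  99  53  82 132 168 163  73 119
  149 149 147 147]
 [113 114 114 114 112 113 112 111 118 117 107  51  79 130 167 170  69 107
  152 149 149 149]
 [107 109 114 114 114
[... 2535 characters left out ...]
3  15  12  12  10  16  10   7
   23 132 132 129]
 [130 127 114   9  11  12  15  15  12  11  13  12  13  13  10  12  10  11
   13 127 131 129]
 [132 129 118  14  16  14  15  18  13  13  13  13  16  13  13  11  14  12
   11 110 123 133]
 [130 133 121  24  14  12  12  13  16  12  11   9  10  15  10   8   7  12
   12 112 132 126]
 [125 131 126  44   8  16  13  13  11  38  55  89  89  41  14  19 116 128
  131 131 130 128]
 [126 128 128 128 129  78  14  13 105 126 128 128 125 130 104  49 124 128
  127 128 132 128]
 [128 129 128 129 128 128 122 109 132 125 127 127 127 132 126 128 126 126
  128 131 128 126]
 [127 129 123 127 130 129 126 126 128 124 128 128 133 128 130 131 127 128
  128 129 133 129]]
```

View pics/c2.png

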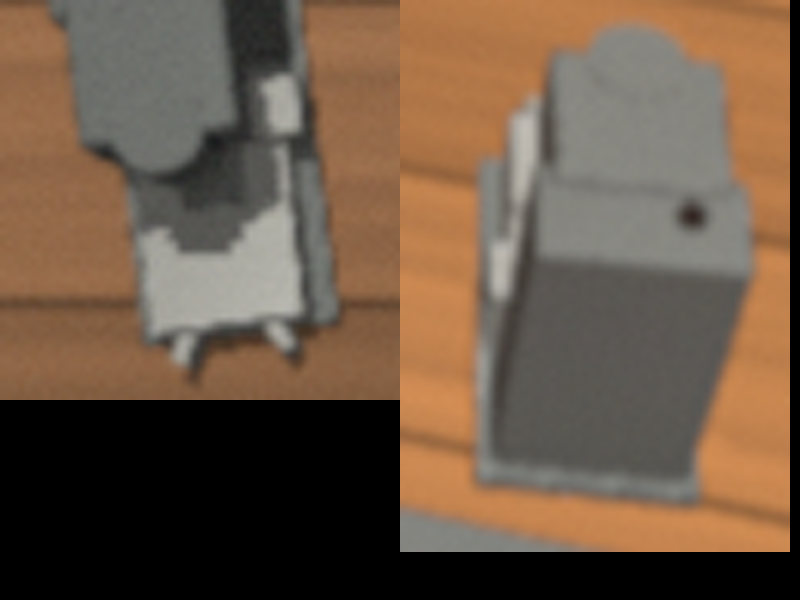

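Run:
```python
from h import *; from rig import cams
f=cams.grab_frame("top"); s=cams.grab_frame("scene"); np.set_printoptions(precision=1,suppress=True)
t=lambda a:np.array(a)/6.154+[145-.42,150-.42]
R=plane(f,t([(153,335),(305,319),(145,240),(290,205)]),47); print("roof FL,FR,L2,R2\n",R,"mid",R[:2].mean(0))
print("base right edge z10",plane(f,t([(338,320),(322,180)]),10))
print("flare tips",plane(f,t([(195,372),(295,360)]),10),plane(f,t([(187,340),(275,325)]),41))
q=lambda a:(np.array(a)-[400,0])/6.5+[340-.42,215-.42]
b=plane(s,q([(480,485),(697,498)]),0); print("back base",b,b.mean(0))
print("fl side",plane(s,q([(485,160)]),10))
def yaw(a,b): d=(b-a)[:2]; return np.degrees(np.arctan2(d[1],d[0]))
print("yaw front edge",yaw(R[1],R[0])-90,"L",yaw(R[0],R[2]),"R",yaw(R[1],R[3]),"back",yaw(b[0],b[1])-90)
```

```text
roof FL,FR,L2,R2
 [[568.5 333.2  47. ]
 [576.7 257.4  47. ]
 [616.5 338.4  47. ]
 [634.4 266.   47. ]] mid [572.6 295.3  47. ]
base right edge z10 [[580.7 246.5  10. ]
 [653.3 256.   10. ]]
flare tips [[553.8 319.   10. ]
 [560.1 268.1  10. ]] [[566.7 317.3  41. ]
 [574.4 273.3  41. ]]
back base [[765.1 276.3   0. ]
 [746.5 372.6   0. ]] [755.8 324.4   0. ]
fl side [[580.5 250.6  10. ]]
yaw front edge 6.172558161076154 L 6.149069839657155 R 8.511491680990959 back 10.92929981357986
```

```bash
cat > go.py <<'E'
import sys,numpy as np
from rig import r
from scipy.spatial.transform import Rotation as Ro
s=r.sense(); x,y,z,yaw=map(float,sys.argv[1:5])
R=Ro.from_euler("xyz",s["tcp_rot"]); G=Ro.from_euler("xyz",[np.pi,0,np.radians(yaw)])
d=R.inv().apply(np.array([x,y,z])-s["eef_pos"])/1000; a=(R.inv()*G).as_rotvec()
print(round(s["clock"],2),s["eef_pos"].round(1),"yaw",np.degrees(s["tcp_rot"][2]).round(1),"F",s["contact_force"].round(1),"grip",round(s["grasp_force"],1),"op",round(s["opening"],3)); print("rows:",d.round(4),a.round(3))
E
python3 go.py 554 70 180 189.7
python3 - <<'E'
from h import *; from rig import cams
f=cams.grab_frame("top"); print(plane(f,[(193,302),(236,274),(318,238),(288,278),(82,235),(112,220)],10).round())
E
```

```text
0.3 [234.  579.4 250. ] yaw 158.0 F [ 0.5  0.6 -0.4] grip 0.0 op 0.998
rows: [-0.4875 -0.3525  0.0702] [-0.    -0.    -0.553]
[[ 268.  261.   10.]
 [ 354.  129.   10.]
 [ 467. -126.   10.]
 [ 342.  -32.   10.]
 [ 475.  612.   10.]
 [ 522.  520.   10.]]
```

```bash
python3 -m crank '[[-0.244,-0.176,0.02,0,0,-0.28,0.4],[-0.244,-0.176,0.02,0,0,-0.28,0.4],[-0.244,-0.176,0.02,0,0,-0.28,0.4],[-0.244,-0.176,0.02,0,0,-0.28,0.4],[-0.244,-0.176,0.02,0,0,-0.28,0.4]]' 60; python3 go.py 554 70 180 189.7
```

```text
clock: 0.85
eef_pos: [367.7, 366.8, 233.7]
tcp_rot: [3.141, 0.0, 3.038]
contact_force: [-0.4, -0.2, -0.5]
opening: 0.598
grasp_force: 0.0
0.85 [367.7 366.8 233.7] yaw 174.1 F [-0.4 -0.2 -0.5] grip 0.0 op 0.598
rows: [-0.216  -0.276   0.0537] [ 0.     0.    -0.273]
```

```bash
python3 -m crank '[[-0.19,-0.24,0.05,0,0,-0.27,0.4],[-0.19,-0.24,0.05,0,0,-0.27,0.4],[-0.19,-0.24,0.05,0,0,-0.27,0.4],[-0.19,-0.24,0.05,0,0,-0.27,0.4],[-0.19,-0.24,0.05,0,0,-0.27,0.4]]'; python3 -m crank '[[0,0,0,0,0,0,0.4],[0,0,0,0,0,0,0.4]]' >/dev/null; python3 go.py 554 70 80 189.7
```

```text
clock: 1.35
eef_pos: [496.3, 164.6, 194.6]
tcp_rot: [3.141, 0.001, -2.975]
contact_force: [-0.7, -0.1, -0.2]
opening: 0.601
grasp_force: 0.0
1.55 [495.7 165.4 194.4] yaw -170.7 F [0.7 0.2 1.3] grip 0.0 op 0.599
rows: [-0.0421 -0.1036  0.1143] [ 0.    -0.001 -0.006]
```

```bash
python3 -m crank '[[-0.042,-0.104,0.114,0,0,-0.006,0.4],[-0.042,-0.104,0.114,0,0,-0.006,0.4],[-0.042,-0.104,0.114,0,0,-0.006,0.4],[-0.042,-0.104,0.114,0,0,-0.006,0.4],[-0.042,-0.104,0.114,0,0,-0.006,0.4]]' >/dev/null; python3 go.py 554 70 24 189.7
python3 - <<'E'
from h import *; from rig import cams
f=cams.grab_frame("top");s=cams.grab_frame("scene")
A=cv2.resize(f["image"][165:235,220:320],None,fx=4,fy=4,interpolation=2);B=cv2.resize(s["image"][170:260,230:330],None,fx=4,fy=4,interpolation=2)
o=np.zeros((360,800,3),np.uint8);o[:280,:400]=A;o[:,400:]=B;cv2.imwrite("pics/c3.png",o[:,:,::-1])
E
```

```text
2.05 [553.3  71.2  79.5] yaw -170.2 F [-0.2 -0.3 -0.1] grip 0.0 op 0.598
rows: [-0.0006 -0.0014  0.0555] [ 0.    -0.002  0.003]
```

View pics/c3.png

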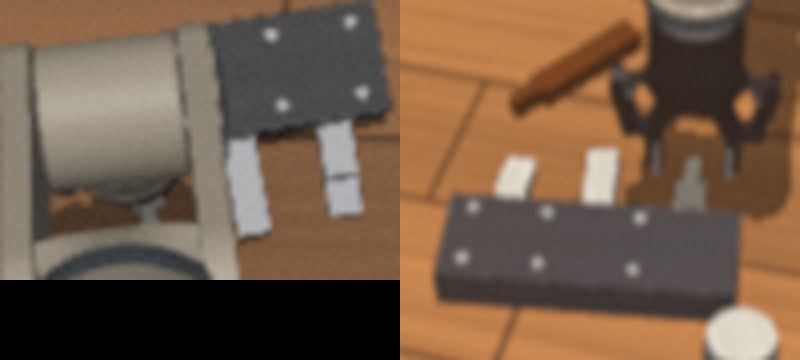

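The scene view shows the fingers at (655,170) and (732,170) in the crop, straddling the tang key at (690,185). The left finger clears the plain key. I'll descend and grip.

```bash
python3 -m crank '[[0,-0.001,0.02,0,0,0,0.4],[0,-0.001,0.04,0,0,0,0.4],[0,-0.001,0.055,0,0,0,0.4],[0,-0.001,0.055,0,0,0,0.4]]'; python3 -m crank '[[0,0,0,0,0,0,1],[0,0,0,0,0,0,1],[0,0,0,0,0,0,1],[0,0,0,0,0,0,1],[0,0,0,0,0,0,1]]' 60; python3 go.py 450 52 26 189.7
```

```text
clock: 2.55
eef_pos: [553.2, 70.9, 25.0]
tcp_rot: [3.141, -0.002, -2.968]
contact_force: [-0.3, 0.1, -0.0]
opening: 0.599
grasp_force: 0.0
clock: 3.05
eef_pos: [555.0, 70.2, 26.9]
tcp_rot: [3.141, 0.002, -2.97]
contact_force: [-1.5, 2.0, 8.0]
opening: 0.29
grasp_force: 60.1
3.05 [555.   70.2  26.9] yaw -170.1 F [-1.5  2.   8. ] grip 60.1 op 0.29
rows: [1.066e-01 1.000e-04 7.000e-04] [0.    0.002 0.003]
```

```bash
python3 -m crank '[[0.0,0,-0.004,0,0,0,1],[0.015,0,-0.004,0,0,0,1],[0.03,0,-0.004,0,0,0,1],[0.045,0,-0.004,0,0,0,1],[0.06,0,-0.004,0,0,0,1]]'; python3 -m crank '[[0.02,0,0,0,0,0,1],[0.04,0,0,0,0,0,1],[0.05,0,0,0,0,0,1],[0.05,0,0,0,0,0,1],[0.05,0,0,0,0,0,1]]'; python3 go.py 450 52 120 189.7
```

```text
clock: 3.55
eef_pos: [494.5, 59.3, 29.9]
tcp_rot: [-3.142, 0.0, -2.97]
contact_force: [0.0, -0.6, -3.5]
opening: 0.286
grasp_force: 59.0
clock: 4.05
eef_pos: [447.1, 51.1, 30.0]
tcp_rot: [-3.141, 0.002, -2.969]
contact_force: [0.0, 0.3, -3.4]
opening: 0.289
grasp_force: 59.0
4.05 [447.1  51.1  30. ] yaw -170.1 F [ 0.   0.3 -3.4] grip 59.0 op 0.289
rows: [-0.0032  0.0004 -0.09  ] [-0.     0.002  0.003]
```

```bash
python3 -m crank '[[0,0,-0.05,0,0,0,1],[0,0,-0.1,0,0,0,1],[0,0.05,-0.1,0,0,0.15,1],[0,0.1,-0.1,0,0,0.3,1],[0,0.15,-0.1,0,0,0.45,1]]'; for i in 1 2 3; do python3 -m crank '[[0,0,0,0,0,0.15,1],[0,0,0,0,0,0.3,1],[0,0,0,0,0,0.45,1],[0,0,0,0,0,0.6,1],[0,0,0,0,0,0.75,1]]' >/dev/null; done;  python3 go.py 489 283 80 8.3
```

```text
clock: 4.55
eef_pos: [426.0, 177.8, 130.7]
tcp_rot: [3.14, 0.003, 2.927]
contact_force: [0.5, 0.0, -2.9]
opening: 0.286
grasp_force: 60.6
6.05 [426.  176.6 130. ] yaw 38.8 F [ 0.2 -0.9 -3.8] grip 60.7 op 0.288
rows: [ 0.1157 -0.0435  0.0501] [ 0.    -0.002  0.532]
```

```bash
python3 -m crank '[[0.115,-0.043,0.05,0,0,0.53,1],[0.115,-0.043,0.05,0,0,0.53,1],[0.115,-0.043,0.05,0,0,0.53,1],[0.115,-0.043,0.05,0,0,0.53,1],[0.115,-0.043,0.05,0,0,0.53,1]]' >/dev/null; python3 go.py 489 283 27 8.3
python3 - <<'E'
from h import *; from rig import cams
f=cams.grab_frame("top");s=cams.grab_frame("scene")
A=cv2.resize(f["image"][165:265,150:250],None,fx=4,fy=4,interpolation=2);B=cv2.resize(s["image"][160:260,320:420],None,fx=4,fy=4,interpolation=2)
o=np.zeros((400,800,3),np.uint8);o[:400,:400]=A;o[:,400:]=B;cv2.imwrite("pics/c4.png",o[:,:,::-1])
E
```

```text
6.55 [487.6 283.1  79. ] yaw 8.8 F [-0.4 -0.7 -3.6] grip 60.8 op 0.29
rows: [0.0014 0.0004 0.052 ] [-0.    -0.     0.008]
```

View pics/c4.png

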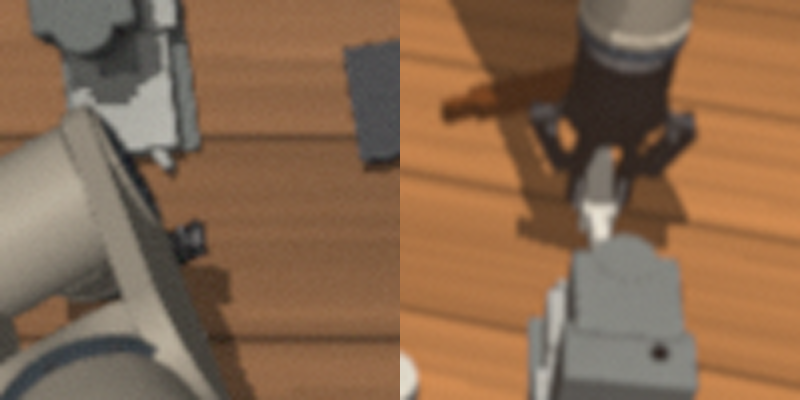

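The tang points into the marker, at crop position (598,225) of the scene view. I'll set the key down, release it and back off so it can be measured.

```bash
python3 -m crank '[[0,0,0.025,0,0,0.008,1],[0,0,0.045,0,0,0.008,1],[0,0,0.052,0,0,0.008,1],[0,0,0.052,0,0,0.008,1]]'; python3 -m crank '[[0,0,0,0,0,0,0.8],[0,0,0,0,0,0,0.5],[0,0,0,0,0,0,0.4],[0,0,-0.05,0,0,0,0.4],[0,0,-0.1,0,0,0,0.4]]'; python3 -m crank '[[-0.02,0.05,-0.05,0,0,0,0.4],[-0.04,0.1,-0.08,0,0,0,0.4],[-0.06,0.15,-0.08,0,0,0,0.4],[-0.08,0.2,-0.08,0,0,0,0.4]]'
python3 - <<'E'
from h import *; from rig import cams
f=cams.grab_frame("top"); H=hsv(f); m=(H[...,1]<60)&(H[...,2]>135); w=px(f,[[489,283,24]])[0]; print(w)
m=comp(m,w); print(m.sum(),rect(f,m,24)); ys,xs=np.nonzero(m); p=plane(f,np.c_[xs,ys],24)[:,:2]; c=p.mean(0); v=np.linalg.svd(p-c)[2][0]; print(c,np.degrees(np.arctan(v[1]/v[0])),sorted((p-c)@v)[::len(p)-1])
A=cv2.resize(f["image"][165:265,140:260],None,fx=6,fy=6,interpolation=2);cv2.imwrite("pics/c5.png",A[:,:,::-1])
E
python3 go.py 440 275 80 8.3
```

```text
clock: 7.05
eef_pos: [486.6, 281.4, 27.8]
tcp_rot: [3.141, 0.001, 0.146]
contact_force: [0.2, 0.1, -2.8]
opening: 0.285
grasp_force: 60.9
clock: 7.55
eef_pos: [485.7, 281.3, 127.7]
tcp_rot: [3.14, 0.003, 0.145]
contact_force: [0.8, 0.2, 0.6]
opening: 0.601
grasp_force: 0.0
clock: 7.95
eef_pos: [445.8, 108.6, 206.4]
tcp_rot: [-3.141, -0.004, 0.147]
contact_force: [1.3, 0.4, -0.1]
opening: 0.596
grasp_force: 0.0
[186.53059363 230.33839632]
382 ((469.5868835449219, 279.68707275390625), (149.92518615722656, 27.068214416503906), 8.44782829284668)
[463.10619051 278.66405905] 8.271524590616544 [np.float64(-81.5089352823704), np.float64(68.42622617452038)]
8.0 [442.8 102.9 205.7] yaw 8.4 F [-3.6 -3.8 -0.8] grip 0.0 op 0.599
rows: [ 0.0223 -0.171   0.1252] [0.003 0.    0.001]
```

View pics/c5.png

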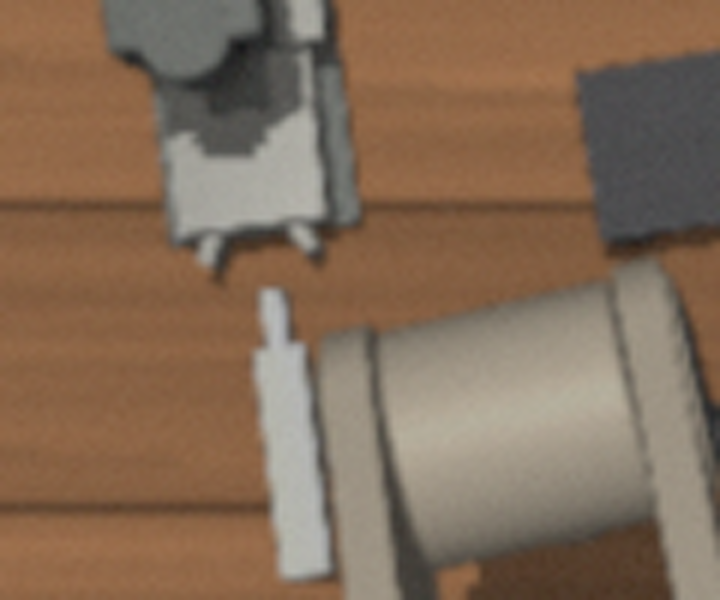

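The key lies at (469.6, 279.7) with yaw 8.4°. Its tang, at crop (272,290), is in line with the flared guides at (212,275) and (318,258). I'll regrip the plain end 50 mm behind the key's centre.

```bash
python3 go.py 420 272.4 100 8.4; python3 -m crank '[[0.002,-0.171,0.106,0,0,0,0.4],[0.002,-0.171,0.106,0,0,0,0.4],[0.002,-0.171,0.106,0,0,0,0.4],[0.002,-0.171,0.106,0,0,0,0.4],[0.002,-0.171,0.106,0,0,0,0.4]]' >/dev/null;  python3 go.py 420 272.4 28 8.4
```

```text
8.0 [442.8 102.9 205.7] yaw 8.4 F [-3.6 -3.8 -0.8] grip 0.0 op 0.599
rows: [ 0.0021 -0.1713  0.1052] [ 0.003  0.    -0.001]
8.5 [421.  282.3  95.8] yaw 8.5 F [-0.2 -0.8 -0.5] grip 0.0 op 0.6
rows: [-0.0023  0.0096  0.0678] [0.    0.002 0.002]
```

```bash
python3 -m crank '[[-0.002,0.01,0,0,0,0,0.4],[-0.002,0.01,0.03,0,0,0,0.4],[-0.002,0.01,0.055,0,0,0,0.4],[-0.002,0.01,0.068,0,0,0,0.4],[-0.002,0.01,0.068,0,0,0,0.4]]'; python3 -m crank '[[0,0,0,0,0,0,1],[0,0,0,0,0,0,1],[0,0,0,0,0,0,1],[0,0,0,0,0,0,1],[0,0,0,0,0,0,1]]' 60;python3 -m crank '[[0,0,-0.006,0,0,0,1],[0,0,-0.013,0,0,0,1],[0,0,-0.013,0,0,0,1]]'; python3 go.py 539 290 41 8.4
```

```text
clock: 9.0
eef_pos: [421.7, 267.2, 29.7]
tcp_rot: [3.141, 0.002, 0.144]
contact_force: [0.3, 0.3, 0.0]
opening: 0.601
grasp_force: 0.0
clock: 9.5
eef_pos: [423.1, 269.3, 31.8]
tcp_rot: [-3.141, -0.002, 0.146]
contact_force: [0.8, -0.3, 5.7]
opening: 0.285
grasp_force: 59.1
clock: 9.8
eef_pos: [422.6, 269.3, 44.5]
tcp_rot: [-3.141, -0.002, 0.145]
contact_force: [0.2, 0.2, -3.0]
opening: 0.287
grasp_force: 59.0
9.8 [422.6 269.3  44.5] yaw 8.3 F [ 0.2  0.2 -3. ] grip 59.0 op 0.287
rows: [ 0.1181 -0.0037  0.0037] [-0.001 -0.002 -0.001]
```

```bash
python3 -m crank '[[0.005,-0.004,0,0,0,0,1],[0.01,-0.004,0,0,0,0,1],[0.01,-0.004,0,0,0,0,1]]'
python3 - <<'E'
from h import *; from rig import cams
f=cams.grab_frame("top");s=cams.grab_frame("scene")
A=cv2.resize(f["image"][180:240,150:220],(400,343),interpolation=2);B=cv2.resize(s["image"][160:230,340:410],(400,400),interpolation=2)
o=np.zeros((400,800,3),np.uint8);o[:343,:400]=A;o[:,400:]=B;cv2.imwrite("pics/c6.png",o[:,:,::-1])
E
```

```text
clock: 10.1
eef_pos: [432.3, 274.8, 43.2]
tcp_rot: [-3.141, -0.001, 0.145]
contact_force: [0.6, 0.2, -2.4]
opening: 0.285
grasp_force: 59.0
```

View pics/c6.png

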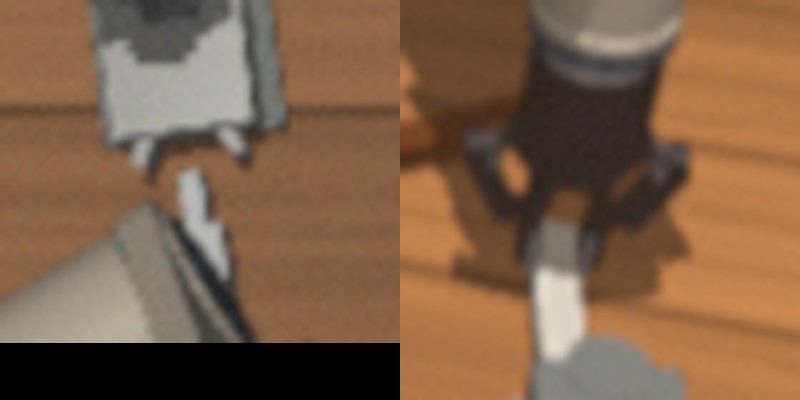

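The tang tip at crop (189,172) sits between the guides at (150,180) and (245,165), so I'll insert it stepwise and watch the forces.

```bash
python3 -m crank '[[0.01,0,0,0,0,0,1],[0.02,0,0,0,0,0,1],[0.03,0,0,0,0,0,1],[0.04,0,0,0,0,0,1],[0.05,0,0,0,0,0,1]]';python3 -m crank '[[0.003,0,0,0,0,0,1],[0.006,0,0,0,0,0,1],[0.01,0,0,0,0,0,1],[0.01,0,0,0,0,0,1]]'
```

```text
clock: 10.7
eef_pos: [481.9, 281.7, 43.2]
tcp_rot: [-3.142, -0.0, 0.145]
contact_force: [0.2, -0.3, -3.0]
opening: 0.287
grasp_force: 59.0
clock: 11.1
eef_pos: [491.1, 283.1, 43.3]
tcp_rot: [-3.141, -0.0, 0.145]
contact_force: [0.7, -0.3, -2.8]
opening: 0.284
grasp_force: 59.0
```

```bash
python3 -m crank '[[0.005,0,0,0,0,0,1],[0.01,0,0,0,0,0,1],[0.015,0,0,0,0,0,1],[0.02,0,0,0,0,0,1],[0.02,0,0,0,0,0,1]]';python3 -m crank '[[0.004,0,0,0,0,0,1],[0.008,0,0,0,0,0,1],[0.012,0,0,0,0,0,1],[0.015,0,0,0,0,0,1],[0.015,0,0,0,0,0,1]]'
```

```text
clock: 11.6
eef_pos: [511.5, 286.2, 43.4]
tcp_rot: [-3.141, -0.001, 0.145]
contact_force: [-0.1, 0.6, -4.5]
opening: 0.288
grasp_force: 59.0
clock: 12.1
eef_pos: [525.9, 288.2, 43.3]
tcp_rot: [-3.141, -0.0, 0.145]
contact_force: [-0.2, -1.0, -2.5]
opening: 0.282
grasp_force: 59.0
```

```bash
python3 -m crank '[[0.003,0,0,0,0,0,1],[0.006,0,0,0,0,0,1],[0.009,0,0,0,0,0,1],[0.009,0,0,0,0,0,1]]' 30;python3 -m crank '[[0.002,0,0,0,0,0,1],[0.003,0,0,0,0,0,1],[0.003,0,0,0,0,0,1]]' | grep -E "eef|contact"; python3 -m crank '[[0.002,0,0,0,0,0,1],[0.003,0,0,0,0,0,1],[0.003,0,0,0,0,0,1]]' | grep -E "eef|contact"
```

```text
clock: 12.5
eef_pos: [534.8, 289.5, 43.3]
tcp_rot: [-3.141, -0.001, 0.145]
contact_force: [-0.6, -0.5, -2.9]
opening: 0.283
grasp_force: 59.0
eef_pos: [537.4, 289.8, 43.3]
contact_force: [0.4, 0.6, -2.5]
eef_pos: [540.4, 290.3, 43.3]
contact_force: [0.2, 0.1, -3.0]
```

```bash
for i in 1 2; do python3 -m crank '[[0.001,0,0,0,0,0,1],[0.002,0,0,0,0,0,1],[0.002,0,0,0,0,0,1]]' | grep -E "eef|contact"; done
```

```text
eef_pos: [541.9, 290.4, 43.1]
contact_force: [-1.3, 0.1, -3.0]
eef_pos: [542.1, 290.3, 42.6]
contact_force: [-7.3, 0.3, -1.8]
```

Contact came at x = 542, where the stop was predicted. Next I'll lower the key to the floor, keep a light push on it and release.

```bash
python3 -m crank '[[0,0,0.001,0,0,0,1],[0,0,0.002,0,0,0,1],[0,0,0.002,0,0,0,1]]' | grep -E "eef|contact"; python3 -m crank '[[0.001,0,0.001,0,0,0,1],[0.001,0,0.001,0,0,0,1]]' | grep -E "eef|contact"
```

```text
eef_pos: [542.1, 290.3, 41.6]
contact_force: [-11.3, -1.5, 10.8]
eef_pos: [542.3, 290.5, 41.2]
contact_force: [-17.4, -1.8, 17.6]
```

```bash
python3 -m crank '[[0,0,0,0,0,0,0.6],[0,0,0,0,0,0,0.4],[0,0,0,0,0,0,0.4]]'; python3 -m crank '[[0,0,-0.04,0,0,0,0.4],[0,0,-0.08,0,0,0,0.4],[-0.05,0.05,-0.12,0,0,0,0.4],[-0.05,0.1,-0.15,0,0,0,0.4],[-0.05,0.15,-0.15,0,0,0,0.4]]'; python3 -m crank '[[0,0.05,0,0,0,0,0.4],[0,0.1,0,0,0,0,0.4]]' >/dev/null
python3 - <<'E'
from h import *; from rig import cams
f=cams.grab_frame("top");s=cams.grab_frame("scene"); H=hsv(f)
u=np.array([np.cos(.146),np.sin(.146)]);n=np.array([-u[1],u[0]]);M=np.array([573,295.5])
m=(H[...,1]<60)&(H[...,2]>135); w=px(f,[[*(M-45*u),34]])[0]; m=comp(m,w); ys,xs=np.nonzero(m); p=plane(f,np.c_[xs,ys],34)[:,:2]-M
print(m.sum(),"plain end along u",(p@u).min(), "lat range",[(p@n)[(p@u)<-25].min(),(p@n)[(p@u)<-25].max()])
A=cv2.resize(f["image"][150:250,140:240],(400,400),interpolation=2);B=cv2.resize(s["image"][170:300,320:420],(400,520),interpolation=2)
o=np.zeros((520,800,3),np.uint8);o[:400,:400]=A;o[:,400:]=B;cv2.imwrite("pics/c7.png",o[:,:,::-1])
E
```

```text
clock: 14.5
eef_pos: [545.9, 291.2, 40.5]
tcp_rot: [-3.141, -0.001, 0.145]
contact_force: [-1.4, 0.4, -0.1]
opening: 0.598
grasp_force: 0.3
clock: 15.0
eef_pos: [516.5, 165.3, 185.7]
tcp_rot: [-3.141, -0.004, 0.147]
contact_force: [0.7, -0.2, 0.1]
opening: 0.595
grasp_force: 0.0
517 plain end along u -58.20628741574602 lat range [np.float64(-14.130893815322857), np.float64(13.028133779703136)]
```

View pics/c7.png

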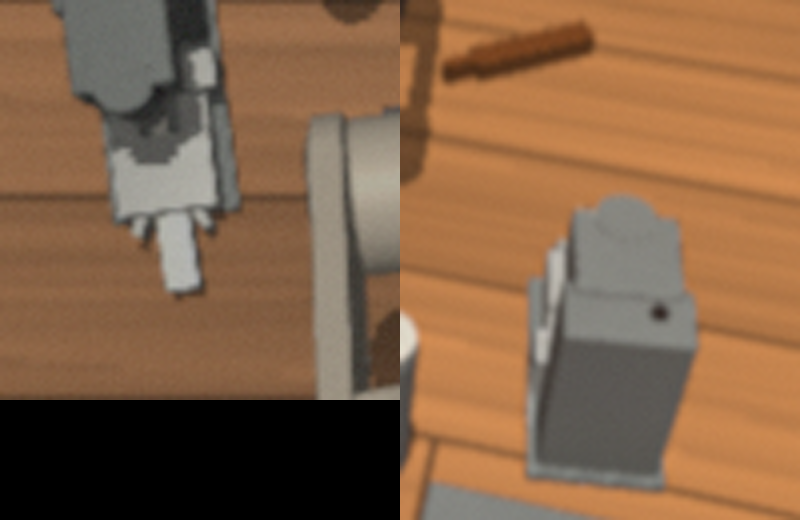

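The key is home: about 58 mm sticks out (60 expected), and it is centred at crop (178,250). Next I'll take a close look at the treadle.

Run:
```python
from h import *; from rig import cams
f=cams.grab_frame("top");s=cams.grab_frame("scene")
A=cv2.resize(f["image"][150:225,340:405],(416,480),interpolation=2);B=cv2.resize(s["image"][185:250,165:225],(384,416),interpolation=2)
o=np.zeros((480,800,3),np.uint8);o[:,:416]=A;o[:416,416:]=B;cv2.imwrite("pics/c8.png",o[:,:,::-1])
```

```text
(no output)
```

View pics/c8.png

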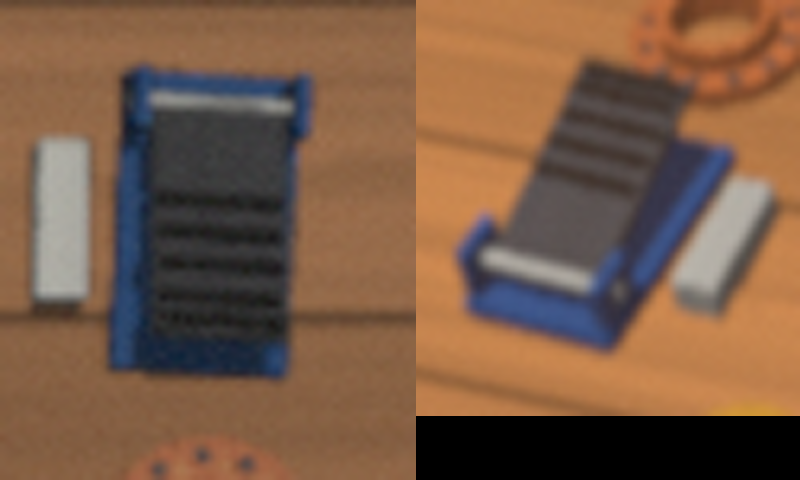

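```bash
python3 - <<'E'
from h import *; from rig import cams
f=cams.grab_frame("top"); t=lambda x,y:[(x/6.4+340-.42,y/6.4+150-.42)]
h=np.vstack([plane(f,t(152,100),33),plane(f,t(292,105),33)]); e=np.vstack([plane(f,t(155,337),70),plane(f,t(285,335),70)])
print(h,e); a=h.mean(0)[:2];b=e.mean(0)[:2]; d=(b-a)/np.linalg.norm(b-a); print(np.linalg.norm(b-a),d,"pad from hinge",a+100*d,"from end",b-19*d)
E
python3 go.py 575 -290 185 8.4
```

```text
[[ 693.64425436 -267.92631886   33.        ]
 [ 691.29948192 -336.42519736   33.        ]] [[ 572.35878858 -261.40162616   70.        ]
 [ 573.42942674 -323.12894723   70.        ]]
119.98774206289566 [-0.99658314  0.0825957 ] pad from hinge [ 592.81355436 -293.91618822] from end [ 591.82918728 -293.83460497]
15.45 [530.9  66.5 183.2] yaw 8.2 F [0.2 0.1 0.2] grip 0.0 op 0.602
rows: [-0.0075  0.3591 -0.0019] [-0.    -0.001 -0.003]
```

The hinge is at the far end, at crop (225,102). The free end is at (222,338), towards the robot. That puts the pad at about (592, -294).

```bash
python3 -m crank '[[0,0.24,0,0,0,0,1],[0,0.24,0,0,0,0,1],[0,0.24,0,0,0,0,1],[0,0.24,0,0,0,0,1],[0,0.24,0,0,0,0,1]]' >/dev/null; python3 -m crank '[[0,0,0,0,0,0,1],[0,0,0,0,0,0,1]]' >/dev/null; python3 go.py 592 -294 110 8.4
```

```text
16.15 [ 565.6 -170.2  182.7] yaw 8.3 F [-0.4  0.2 -0.2] grip 0.0 op 0.002
rows: [0.0082 0.1264 0.0726] [-0.001  0.    -0.002]
```

```bash
python3 -m crank '[[0.008,0.126,0.02,0,0,0,1],[0.008,0.126,0.04,0,0,0,1],[0.008,0.126,0.073,0,0,0,1],[0.008,0.126,0.073,0,0,0,1],[0.008,0.126,0.073,0,0,0,1]]' >/dev/null; python3 -m crank '[[0,0,0.01,0,0,0,1],[0,0,0.02,0,0,0,1],[0,0,0.02,0,0,0,1]]'; python3 go.py 592 -294 55 8.4
```

```text
clock: 16.95
eef_pos: [591.1, -292.9, 89.5]
tcp_rot: [-3.141, 0.001, 0.147]
contact_force: [0.8, -0.3, 0.3]
opening: -0.001
grasp_force: 0.0
16.95 [ 591.1 -292.9   89.5] yaw 8.4 F [ 0.8 -0.3  0.3] grip 0.0 op -0.001
rows: [0.0008 0.0012 0.0345] [-0.001  0.001  0.   ]
```

```bash
for i in 1 2 3 4 5 6; do python3 -m crank '[[0,0,0.003,0,0,0,1],[0,0,0.006,0,0,0,1]]' | grep -E "eef|contact"; done
```

```text
eef_pos: [591.8, -294.2, 84.7]
contact_force: [-1.0, 1.6, 3.3]
eef_pos: [591.4, -294.5, 78.3]
contact_force: [-1.0, 0.2, 5.1]
eef_pos: [591.2, -294.6, 72.1]
contact_force: [-3.1, 0.4, 5.9]
eef_pos: [591.0, -294.6, 66.1]
contact_force: [-3.6, 0.0, 7.0]
eef_pos: [590.7, -294.6, 60.2]
contact_force: [-5.6, -0.7, 9.1]
eef_pos: [590.3, -294.6, 54.4]
contact_force: [-11.6, 2.5, 34.4]
```

The jump to 34 N shows the treadle is on its stop. I'll hold there, then let it back up.

```bash
python3 -m crank '[[0,0,-0.0005,0,0,0,1],[0,0,-0.0005,0,0,0,1],[0,0,-0.0005,0,0,0,1],[0,0,-0.0005,0,0,0,1],[0,0,-0.0005,0,0,0,1]]' | grep -E "eef|contact";  python3 -m crank '[[0,0,0,0,0,0,1],[0,0,0,0,0,0,1],[0,0,0,0,0,0,1]]' | grep -E "eef|contact"
python3 -m crank '[[0,0,-0.015,0,0,0,1],[0,0,-0.03,0,0,0,1],[0,0,-0.06,0,0,0,1],[0,0,-0.1,0,0,0,1],[-0.05,0,-0.13,0,0,0,1]]' >/dev/null;  python3 -m crank '[[-0.05,-0.03,-0.02,0,0,0,1],[-0.1,-0.06,-0.02,0,0,0,1],[-0.15,-0.1,-0.02,0,0,0,1],[-0.15,-0.1,-0.02,0,0,0,1]]'
python3 - <<'E'
from h import *; from rig import cams
f=cams.grab_frame("top");s=cams.grab_frame("scene")
cv2.imwrite("pics/f1.png",f["image"][:,:,::-1])
A=cv2.resize(f["image"][150:250,140:240],(400,400),interpolation=2);B=cv2.resize(s["image"][185:285,165:265],(400,400),interpolation=2)
cv2.imwrite("pics/c9.png",np.hstack([A,B])[:,:,::-1])
E
```

```text
eef_pos: [590.3, -294.5, 55.0]
contact_force: [-7.4, 0.2, 12.0]
eef_pos: [590.4, -294.5, 55.0]
contact_force: [-5.8, 0.7, 12.6]
clock: 19.85
eef_pos: [382.6, -221.8, 200.1]
tcp_rot: [-3.141, 0.002, 0.145]
contact_force: [0.6, 0.3, 0.1]
opening: -0.004
grasp_force: 0.0
```

View pics/c9.png

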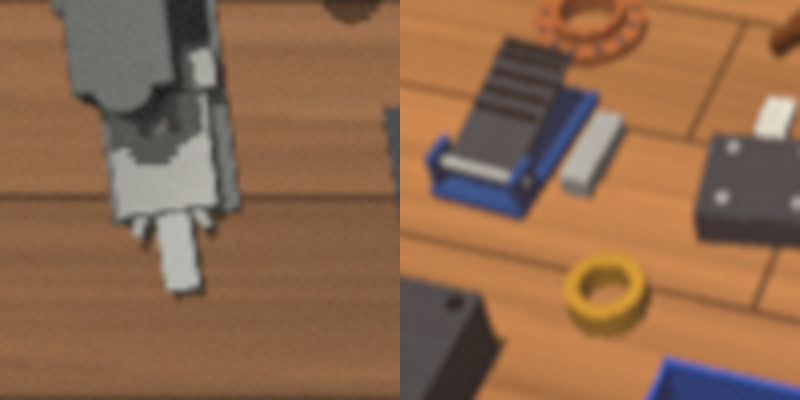

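The key still sits home at crop (178,250), the treadle plate is back up at (515,85), and the bystanders have not moved. I'll hand in.

```bash
python3 -c "
from rig import sign_off
print(sign_off())"
```

```text
the job is handed in; nothing more can be done
None
```

The tang key is loaded tang first, home against the stop and let go; the treadle was then pressed to its stop, held about 0.8 s and sprang back up. I handed the job in at about 20 s, but sign-off returned no verdict.

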